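Load a vial rack on the feed ramp and lock it with the thumb-release pusher

ROBOT

A 7-joint arm with a two-finger parallel gripper is mounted at the origin on a cart in front of the work surface, level with it; the furniture and walls round the work are solid. World frame = base frame: x ahead of the robot, y to its left, z up, the work surface at z = 0. Lengths are in m, angles in rad, forces in N, time in s.
With the tool pointing down it reaches from about 0.35 to 0.9 m from the base axis. Payload 19.9 kg.
Tool frame: the origin (TCP) lies at the very end of the fingers, on their centre line; the grasp point (between the pads) lies 19 mm behind it; z points along the fingers, y is the line along which they close (so a half turn about z gives the same grasp; the last joint's range is limited). The gripper opens to 94 mm and grips with 3 to 60 N. Pads are 16 mm wide; open, the fingers measure 119 mm over their backs; the gripper's body (75 mm by 177 mm) begins 78 mm behind the grasp point.
Start: joints at [1.105, 0.417, -0.01, 1.614, 0.005, 1.111, -0.053], TCP at [0.258, -0.569, 0.205] pointing down, gripper open.
Joint ranges: [-2.81, 2.81], [-0.39, 2.02], [-1.27, 1.25], [0.06, 2.57], [-1.19, 4.33], [0.19, 2], [-2.82, 2.82]. Speed limits (rad/s): [1.89, 1.89, 2.39, 2.39, 3.01, 3.01, 3.01].

INTERFACE

Orientations are given as a 3x3 rotation matrix whose columns are the frame's x, y, z axes.
In Python, from cell import * gives the robot as it stands.
- The arm moves only by the tool carry_out, never from a script. Its argument "commands" is a list of rows, each a list of 7 numbers: the shift along the tool's x, y, z in cm, then the turn, a rotation vector about the tool's x, y, z in rad, then the finger opening in cm, from 0 to 9.4. In form: [[x, y, z, ax, ay, az, grip], ...]. A call has 1 to 12 rows; each row shifts and turns the commanded pose from where the row before left it, along the tool's axes as they then stand; what a row does not reach is not made up. A row lasts 1/12 s, in which the tool goes at most 41.7 mm and 7.16 degrees, less where a joint would pass 70% of its speed; a pose out of reach is approached as far as the arm can. A call is refused whole if a number of a shift passes 4.17 or a number of a turn 0.125, either way. A call with a gripper value outside its range is refused whole. The fingers move at their own pace and stop on an object; the grip force is fixed at half the most. Time passes only in rows, so rows that do not move let the fingers close. It gives the time, the measured TCP pose, the force, the opening and the grip force at its end, in the units of the state.
- observe(): the state, without advancing time (a new reading comes with each control period).
- get_image(name): name is "scene" or "top" or "wrist"; returns a dict with "pixels" (480x640x3 uint8, red, green, blue), "intrinsics" (3x3 intrinsics, pixels), "R" (3x3) and "t" (3): a world point X has camera coordinates R X + t. Camera axes: x right, y down, z forward; pixel columns grow to the right and rows downward; lengths in m; the calibration is good to about 2 mm. A picture is of the moment at which its call begins. There is no depth.
- close_job(): hands the job in; it is judged then, once.
Trained networks look in the newest picture that a camera, given by its name, has taken for a name from the list of things; names that differ only in an ending like _2 or _b are one class to them, and where a whole thing is asked for, a point or a joint stands for the part that bears it (a point fixed in the world has none). Each returns a list of dicts, best first, with "conf" (0 to 1); they miss things now and then, are a little off and sometimes report something else, mostly with a low value. They report only what shows in the picture. A call takes as long as a camera call. They do not tell look-alikes from the thing itself.
- find_in(name, camera): "at" ([column, row] in pixels, amid what is visible of it).
- place_of(name, camera): "at" ([column, row] in pixels: a listed point, or the origin of a listed thing).
The state is a dict: "time_s": time; "joint_positions": joint angles; "qd": joint speeds; "effort": joint torques, N m; "ee_pos": TCP position; "orientation": TCP orientation; "wrist_force": force on the tool from outside, world axes, zero at the start; "ft_torque": the same for the moment, N m; "width": finger opening in m; "grip_force": force on a finger pad.
Only numpy, scipy, OpenCV 4.12 (cv2) and the standard library are available. Lean on these libraries where they do the work, as an engineer would, in place of code of your own. Each camera call takes 0.05 s, during which the arm holds its last target. There are 200 camera calls.

TASK

Set the vial rack down on the sloping feed ramp, without dropping it, flat between the side guides and between the pusher and the top stop. Then hold the pusher's thumb release down while you slide the pusher up the ramp until the rack rests against the top stop with the pusher close up behind it, and let the release spring back up so that the pusher is locked there. Leave the carton and the tin alone.

Things in the scene. Friction and masses are not known exactly. Their poses are not given: they have to be found in the camera images.
- rack_center (a point): Centre of the vial rack, an empty grey metal frame 42 (its x) x 129 (its y) x 30 mm high, 0.08 to 0.15 kg; the point is 15 mm above its underside, z up. It starts flat on the worktop, right of the ramp. Grip it low across the 42 mm (closing along its x), tips about 6 mm above its underside: the sides are open, with a 5 mm base plate and a rail 17 to 21 mm above the underside.
- deck_mid (a point): Middle of the top surface of the feed ramp's deck: bare aluminium, 320 mm long, 163 mm wide, fixed on a grey stand, rising 7 degrees (0.122 rad) away from the robot. x points up the ramp along the deck, y across, z square out of it. Its top is 20 mm above the worktop at the low end, 59 mm at the high end. Side guides: 18 mm high, 145 mm apart inside. The rack goes with its length across the ramp.
- stop_foot (a point): Middle of the line where the deck's top surface meets the inner (downhill) face of the top stop, 146 mm uphill of deck_mid; axes as deck_mid. The stop is a bar right across the high end of the deck, 28 mm high.
- pusher_face (a point): Middle of the foot of the pusher's uphill face, at deck level; axes as deck_mid. The pusher is a grey plate 130 mm wide, 8 mm thick, 31 mm high, its middle (the ledge, 44 mm wide, 9 mm thick) 50 mm high; a housing 26 mm high, 46 mm wide, reaches to 55 mm downhill of this point. It runs along the ramp on a rail. The rack just fits when this point is 42 mm from stop_foot.
- release_top (a point): Centre of the top of the thumb release on the housing: black ribbed button, 40 mm along the ramp, 34 mm wide, 37 mm above the deck when up, 31 mm downhill of the pusher's face; axes as deck_mid. Goes 8 mm down, square to the deck; spring 2.5 N at first, 5.5 N at the bottom. The ledge, 22 mm uphill of this point, rises 13 mm above it, for a fingertip to push against.
- pusher (a joint): Pusher along the ramp in m: 0 lowest (where it starts), growing uphill to 0.2; about 0.189 with the rack held against the stop. With the release up a tooth locks it in notches 14.5 mm apart, the last from 0.184 up; if the release is let go between notches it catches in the next one. With the release over 4 mm down it slides with 2 to 3 N and stays where it is left.
- release (a joint): How far the thumb release is pressed, in m: 0 fully up (locked), 0.008 fully down; the tooth is clear from 0.0035. It stays partly down if let go between notches.
- filter_box: Small white carton, 48 x 62 x 54 mm, origin at the centre of its underside. Bystander, in front of the left-hand analysers: boxes some 0.4 m high and more that fill the bench from about y = 0.1 m to the left, beyond about x = 0.5 m; go round their front.
- oring_tin: Round shut tin, 56 mm across, 21 mm high, origin at the centre of its underside. Bystander, beyond the rack.
Mind the look-alikes: they are no part of the job. Of the things that look like the part that bears rack_center, the larger one is meant.

How it is judged:
By the outcome, as a careful person would: the job done as asked, in the order asked, and still so for the second after the job is handed in, with the robot touching nothing.
It also fails if it takes over 58 s, if anything falls off the work surface, if the arm or the gripper's body presses on something with over 40 N, if the wrist force passes 120 N, or if a joint passes its speed limit or range.

## Working session

There is one attempt and no reset: what is moved stays moved. The work goes in short steps, Python scripts to look and compute and a tool call to move; the robot and the scene stay as the last step left them, time stands still between calls to the robot, and variables do not carry over. Pictures are saved under pics/ and viewed, at most 10 in all, crops included, and the job is handed in when it is done.

Besides the shell and the picture viewer there is one more tool, called after "Emit:" in YAML: its name, and indented under it one key for each argument. carry_out: Moves the arm, as the interface text tells. Its arguments: {"type":"object","properties":{"commands":{"type":"array"}},"required":["commands"]}

```bash
mkdir -p pics; ls; cat > h.py <<'E'
from cell import *
import numpy as np, cv2
def ray(im,px):
    K=np.array(im["intrinsics"]);R=np.array(im["R"]);t=np.array(im["t"])
    d=R.T@np.linalg.solve(K,[px[0],px[1],1.]); return -R.T@t, d/np.linalg.norm(d)
def at_z(im,px,z):
    o,d=ray(im,px); return o+d*(z-o[2])/d[2]
def proj(im,X):
    K=np.array(im["intrinsics"]);c=np.array(im["R"])@np.array(X)+np.array(im["t"]); p=K@c; return p[:2]/p[2]
def tri(rays):
    A=np.zeros((3,3));b=np.zeros(3)
    for o,d in rays:
        P=np.eye(3)-np.outer(d,d);A+=P;b+=P@o
    X=np.linalg.solve(A,b); return X,[float(np.linalg.norm((np.eye(3)-np.outer(d,d))@(X-o))) for o,d in rays]
def save(im,n): cv2.imwrite("pics/"+n,cv2.cvtColor(np.array(im["pixels"]),cv2.COLOR_RGB2BGR))
E
python3 - <<'E'
from h import *
np.set_printoptions(precision=4,suppress=True)
ims={}
for c in("scene","top"):
    ims[c]=get_image(c); save(ims[c],c+"0.png")
    print(c,"cam",ray(ims[c],(320,240)))
    for n in("rack_center","deck_mid","stop_foot","pusher_face","release_top","filter_box","oring_tin"):
        print(c,n,[(np.round(r["at"],1).tolist(),round(r["conf"],2)) for r in place_of(n,c)][:4])
print(observe())
E
```

```text
pics
scene cam (array([-0.1345,  0.7421,  0.8203]), array([ 0.5382, -0.6098, -0.5818]))
scene rack_center [([396.5, 206.3], 0.98), ([423.9, 235.6], 0.74)]
scene deck_mid [([317.1, 245.0], 0.91)]
scene stop_foot [([265.5, 216.8], 0.75)]
scene pusher_face [([350.5, 262.2], 0.68)]
scene release_top []
scene filter_box [([287.5, 344.9], 0.62)]
scene oring_tin [([350.2, 191.3], 0.8)]
top cam (array([ 0.5058, -0.0752,  1.0886]), array([ 0.0992,  0.0113, -0.995 ]))
top rack_center [([426.4, 331.9], 0.79), ([457.7, 272.3], 0.76)]
top deck_mid [([320.0, 255.2], 0.8)]
top stop_foot [([314.6, 180.9], 0.57), ([320.4, 318.5], 0.29)]
top pusher_face [([319.3, 299.3], 0.69)]
top release_top [([323.3, 319.1], 0.64)]
top filter_box [([195.8, 317.3], 0.63)]
top oring_tin [([449.3, 202.5], 0.67)]
{'time_s': 0.8, 'joint_positions': array([ 1.1045,  0.4174, -0.0103,  1.6136,  0.0047,  1.1107, -0.053 ]), 'qd': array([ 0.0006, -0.0021,  0.0013,  0.0023, -0.0013,  0.0009,  0.0005]), 'effort': array([ -0.0004, -85.0973,   0.6378, -42.6266,  -0.0488,   0.0136,
         0.    ]), 'ee_pos': array([ 0.2576, -0.5695,  0.2054]), 'orientation': array([[ 0.9111,  0.4121, -0.    ],
       [ 0.4121, -0.9111,  0.    ],
       [-0.    , -0.    , -1.    ]]), 'wrist_force': array([-0.5587,  0.5109,  0.658 ]), 'ft_torque': array([-0.0103,  0.0349,  0.0191]), 'grip_force': 0.0, 'width': 0.09409659397965477}
```

View pics/scene0.png

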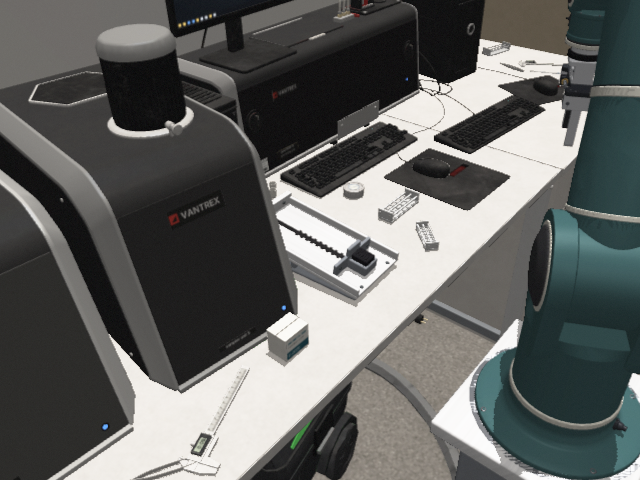

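View pics/top0.png

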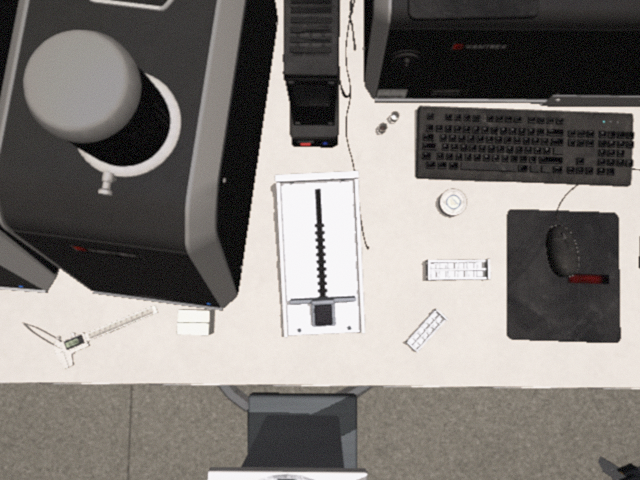

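```bash
python3 - <<'E'
from h import *
np.set_printoptions(precision=4,suppress=True)
S=get_image("scene");T=get_image("top")
for n,a,b in(("rackA",(396.5,206.3),(457.7,272.3)),("rackB",(423.9,235.6),(426.4,331.9)),("deck",(317.1,245),(320,255.2)),("stop",(265.5,216.8),(314.6,180.9)),("push",(350.5,262.2),(319.3,299.3))):
    print(n,tri([ray(S,a),ray(T,b)]))
for n,b,z in(("rackA",(457.7,272.3),.015),("rackB",(426.4,331.9),.015),("deck",(320,255.2),.0395),("stop",(314.6,180.9),.0573),("push",(319.3,299.3),.029),("rel",(323.3,319.1),.062)): print(n,at_z(T,b,z))
E
```

```text
rackA (array([ 0.5535, -0.341 ,  0.0114]), [0.00556769380882654, 0.005567693808826501])
rackB (array([ 0.4322, -0.2767,  0.0099]), [0.005072816156569233, 0.005072816156569182])
deck (array([ 0.5817, -0.0622,  0.0362]), [0.0020406922264804292, 0.002040692226480385])
stop (array([ 0.7284, -0.05  ,  0.0576]), [0.002541808573719103, 0.002541808573719163])
push (array([ 0.4915, -0.0633,  0.0307]), [0.0008514114310296116, 0.0008514114310295436])
rackA [ 0.549  -0.3436  0.015 ]
rackB [ 0.4285 -0.2788  0.015 ]
deck [ 0.5798 -0.0635  0.0395]
stop [ 0.7265 -0.0516  0.0573]
push [ 0.4922 -0.0628  0.029 ]
rel [ 0.4547 -0.0712  0.062 ]
```

The scene view shows the ramp at (330,245). The larger rack is at (398,206) and a smaller look-alike at (427,235). In the top view the larger rack is at (457,270), the look-alike at (425,330), the ramp at (320,255) with the pusher at its low end near (322,312), the tin at (452,202) and the carton at (195,322).

```bash
cat >> h.py <<'E'
from scipy.spatial.transform import Rotation as Ro
def plan(p1,R1,n,p0=None,R0=None):
    """n equal rows (shift cm, turn rad) from pose 0 (measured) to pose 1"""
    s=observe(); p0=s["ee_pos"] if p0 is None else p0; R0=s["orientation"] if R0 is None else R0
    w=Ro.from_matrix(R0.T@R1).as_rotvec()/n
    M=sum(R0@Ro.from_rotvec(w*i).as_matrix() for i in range(n))
    v=np.linalg.solve(M,np.array(p1)-p0)*100
    print(n,"rows",np.round(v,2).tolist(),np.round(w,4).tolist())
def down(yaw,pitch=0.):
    """tool pointing into a deck: tool y along deck x (yaw from world x), z = -deck normal; pitch = rise"""
    return (Ro.from_euler("z",yaw)*Ro.from_euler("y",-pitch)).as_matrix()@np.array([[0,1,0],[1,0,0],[0,0,-1.]])
E
python3 - <<'E'
from h import *
np.set_printoptions(precision=4,suppress=True)
T=get_image("top")
g=cv2.cvtColor(np.array(T["pixels"]),cv2.COLOR_RGB2GRAY)
# rail dark slot line
ys,xs=np.nonzero(g[190:292,308:332]<70); c=np.polyfit(ys+190,xs+308,1)
a=at_z(T,(np.polyval(c,192),192),.055);b=at_z(T,(np.polyval(c,290),290),.031)
d=a-b;print("rail yaw",np.arctan2(d[1],d[0]),a,b)
big=cv2.resize(np.array(T["pixels"])[170:350,260:510],None,fx=3.2,fy=3.2,interpolation=cv2.INTER_CUBIC)
cv2.imwrite("pics/crop0.png",big[...,::-1])
for p in((424,261),(490,261),(424,281),(490,281)): print(at_z(T,p,.03))
plan([.552,-.342,.22],down(0),12)
E
```

```text
rail yaw 0.054335643831662436 [ 0.7046 -0.0576  0.055 ] [ 0.5108 -0.0682  0.031 ]
[ 0.5705 -0.2725  0.03  ]
[ 0.5716 -0.4051  0.03  ]
[ 0.5304 -0.2722  0.03  ]
[ 0.5315 -0.4042  0.03  ]
12 rows [3.14, 0.94, -0.12] [-0.0, -0.0, -0.0955]
```

View pics/crop0.png

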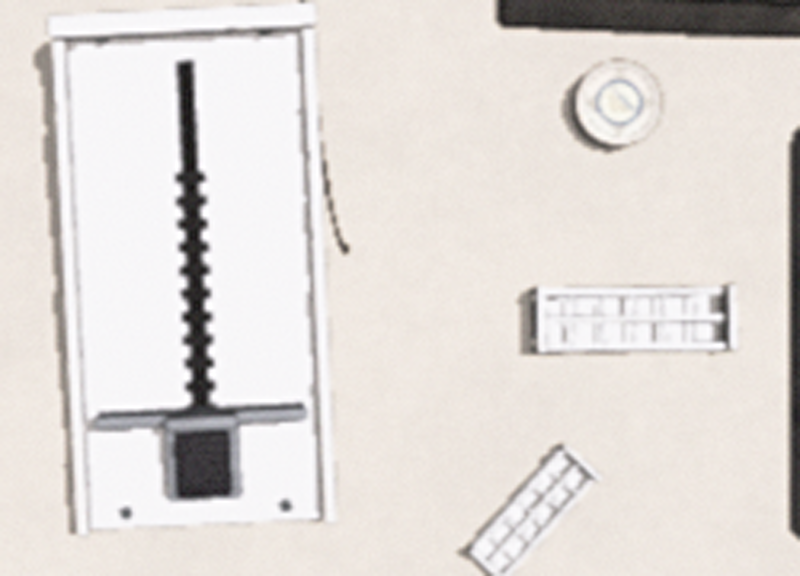

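The crop shows the larger rack squared to the picture at (636,318), the ramp turned by about 3°, and the pusher at its low end.

Emit:
carry_out:
  commands:
    - [3.14,0.94,-0.12,0,0,-0.0955,9.4]
    - [3.14,0.94,-0.12,0,0,-0.0955,9.4]
    - [3.14,0.94,-0.12,0,0,-0.0955,9.4]
    - [3.14,0.94,-0.12,0,0,-0.0955,9.4]
    - [3.14,0.94,-0.12,0,0,-0.0955,9.4]
    - [3.14,0.94,-0.12,0,0,-0.0955,9.4]
    - [3.14,0.94,-0.12,0,0,-0.0955,9.4]
    - [3.14,0.94,-0.12,0,0,-0.0955,9.4]
    - [3.14,0.94,-0.12,0,0,-0.0955,9.4]
    - [3.14,0.94,-0.12,0,0,-0.0955,9.4]
    - [3.14,0.94,-0.12,0,0,-0.0955,9.4]
    - [3.14,0.94,-0.12,0,0,-0.0955,9.4]

```text
time_s: 1.95
ee_pos: [0.5528, -0.34, 0.2197]
orientation: [[-0.005, 1.0, 0.0], [1.0, 0.005, 0.0], [0.0, 0.0, -1.0]]
wrist_force: [1.2, -0.1, -0.0]
width: 0.094
grip_force: 0.0
```

Emit:
carry_out:
  commands:
    - [0,0,0,0,0,0,9.4]
    - [0,0,0,0,0,0,9.4]
    - [0,0,0,0,0,0,9.4]
    - [0,0,0,0,0,0,9.4]

```text
time_s: 2.28
ee_pos: [0.5512, -0.3428, 0.2197]
orientation: [[0.003, 1.0, -0.0], [1.0, -0.003, -0.0], [-0.0, -0.0, -1.0]]
wrist_force: [0.0, -1.1, 0.4]
width: 0.094
grip_force: 0.0
```

```bash
python3 - <<'E'
from h import *
np.set_printoptions(precision=4,suppress=True)
W=get_image("wrist"); save(W,"w1.png"); print(ray(W,(320,240)))
for r in place_of("rack_center","wrist"): print(r,at_z(W,r["at"],.015))
s=observe();print(s["ee_pos"],s["orientation"],s["joint_positions"],s["time_s"])
E
```

```text
(array([ 0.552 , -0.2618,  0.3984]), array([ 0.0084, -0.2845, -0.9587]))
{'at': [320.0, 204.3], 'conf': 0.83} [ 0.5553 -0.3415  0.015 ]
{'at': [182.8, 135.4], 'conf': 0.83} [ 0.4351 -0.2799  0.015 ]
[ 0.5512 -0.3426  0.2197] [[ 0.0022  1.     -0.0005]
 [ 1.     -0.0022 -0.0002]
 [-0.0002 -0.0005 -1.    ]] [ 0.7522  0.4702 -0.3399  1.5236  0.1647  1.1763  0.3808] 2.3833
```

View pics/w1.png

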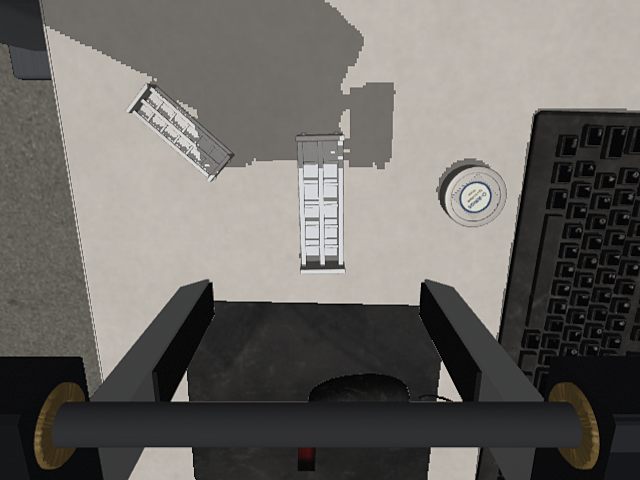

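The wrist view shows the larger rack at columns 298–345 and rows 135–272, centred near (321,203), with the look-alike at upper left and the tin at (472,193). I'll compute the grasp from the corners.

```bash
python3 - <<'E'
from h import *
np.set_printoptions(precision=4,suppress=True)
W=get_image("wrist")
P=[at_z(W,p,.03) for p in((298,135),(343,135),(301,266),(344,266))]
for p in P: print(p)
print("c",np.mean(P,0), "yaw",np.arctan2(*( -(P[0]+P[1]-P[2]-P[3])[:2])))
plan([.554,-.3405,.05],down(0.0),6)
E
```

```text
[ 0.5367 -0.2788  0.03  ]
[ 0.5745 -0.2788  0.03  ]
[ 0.5379 -0.3958  0.03  ]
[ 0.5773 -0.3958  0.03  ]
c [ 0.5566 -0.3373  0.03  ] yaw 3.1240820963646847
6 rows [0.03, 0.04, 2.83] [-0.0001, 0.0, -0.0003]
```

Emit:
carry_out:
  commands:
    - [0.04,0.04,2.83,0,0,-0.002,9.4]
    - [0.04,0.04,2.83,0,0,-0.002,9.4]
    - [0.04,0.04,2.83,0,0,-0.002,9.4]
    - [0.04,0.04,2.83,0,0,-0.002,9.4]
    - [0.04,0.04,2.83,0,0,-0.002,9.4]
    - [0.03,0.04,2.83,0,0,0,9.4]
    - [0,0,2.0,0,0,0,9.4]
    - [0,0,1.5,0,0,0,9.4]
    - [0,0,0.9,0,0,0,9.4]
    - [0,0,0,0,0,0,9.4]
    - [0,0,0,0,0,0,9.4]

```text
time_s: 3.35
ee_pos: [0.5545, -0.3394, 0.0066]
orientation: [[-0.01, 1.0, 0.0], [1.0, 0.01, -0.0], [-0.0, 0.0, -1.0]]
wrist_force: [0.3, 0.2, -0.8]
width: 0.0938
grip_force: 0.0
```

Emit:
carry_out:
  commands:
    - [0,0,0,0,0,0,4.5]
    - [0,0,0,0,0,0,4.5]
    - [0,0,0,0,0,0,4.5]
    - [0,0,0,0,0,0,3.5]
    - [0,0,0,0,0,0,3.5]
    - [0,0,0,0,0,0,3.5]
    - [0,0,0,0,0,0,3.5]
    - [0,0,0,0,0,0,3.5]

```text
time_s: 4.02
ee_pos: [0.5542, -0.3391, 0.006]
orientation: [[-0.01, 1.0, -0.0], [1.0, 0.01, 0.0], [0.0, -0.0, -1.0]]
wrist_force: [-0.1, -0.9, -0.1]
width: 0.0441
grip_force: 0.0
```

Emit:
carry_out:
  commands:
    - [0,0,0,0,0,0,3.5]
    - [0,0,0,0,0,0,3.5]
    - [0,0,0,0,0,0,3.5]
    - [0,0,0,0,0,0,3.5]

```text
time_s: 4.35
ee_pos: [0.5543, -0.3391, 0.006]
orientation: [[-0.01, 1.0, 0.0], [1.0, 0.01, 0.0], [0.0, 0.0, -1.0]]
wrist_force: [0.7, -0.3, 0.1]
width: 0.0388
grip_force: 30.0
```

Emit:
carry_out:
  commands:
    - [0,0,-0.5,0,0,0,3.5]
    - [0,0,-1.5,0,0,0,3.5]
    - [0,0,-2,0,0,0,3.5]
    - [0,0,-2,0,0,0,3.5]
    - [0,0,-2,0,0,0,3.5]
    - [0,0,-2,0,0,0,3.5]
    - [0,0,-2,0,0,0,3.5]
    - [0,0,-1,0,0,0,3.5]
    - [0,0,0,0,0,0,3.5]
    - [0,0,0,0,0,0,3.5]

```text
time_s: 5.18
ee_pos: [0.5542, -0.3392, 0.1363]
orientation: [[-0.01, 1.0, 0.0], [1.0, 0.01, -0.0], [-0.0, 0.0, -1.0]]
wrist_force: [0.4, 0.2, -1.7]
width: 0.0385
grip_force: 30.0
```

```bash
python3 - <<'E'
from h import *
np.set_printoptions(precision=4,suppress=True)
s=observe();print(s["ee_pos"],s["width"],s["grip_force"],s["wrist_force"],s["ft_torque"],s["orientation"])
W=get_image("wrist"); save(W,"w2.png")
for c in("wrist","top","scene"):
  I=get_image(c) if c!="wrist" else W
  for r in place_of("rack_center",c): print(c,r,at_z(I,r["at"],s["ee_pos"][2]+.009))
E
```

```text
[ 0.5542 -0.3392  0.1363] 0.038508699037862186 29.993407130241394 [ 0.355   0.1919 -1.6961] [-0.0142 -0.1247  0.0411] [[-0.0099  1.      0.0004]
 [ 1.      0.0099 -0.0004]
 [-0.0004  0.0004 -1.    ]]
wrist {'at': [142.8, 140.9], 'conf': 0.7} [ 0.4867 -0.2692  0.1453]
top {'at': [425.7, 333.3], 'conf': 0.9} [ 0.4354 -0.2529  0.1453]
top {'at': [473.7, 268.8], 'conf': 0.76} [ 0.5502 -0.3397  0.1453]
scene {'at': [426.5, 236.5], 'conf': 0.83} [ 0.3348 -0.1037  0.1453]
scene {'at': [401.7, 162.8], 'conf': 0.63} [ 0.542  -0.3243  0.1453]
```

View pics/w2.png

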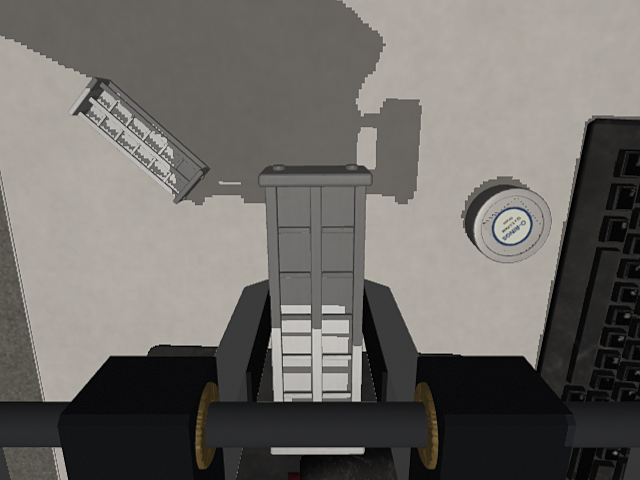

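The wrist view shows the rack held level between the fingers. Its near end plate is at rows 165–186 and its far end at row 450. I'll work out its offset in the grip and plan the carry.

```bash
python3 - <<'E'
from h import *
np.set_printoptions(precision=4,suppress=True)
W=get_image("wrist");T=get_image("top")
print("cam",ray(W,(316,176))[0])
for p in((316,166),(316,186),(316,448),(316,453)): print(p,at_z(W,p,.160),at_z(W,p,.13))
# deck point estimates: rail line, pitch 7deg
yaw,pit=.054,.122
R=down(yaw,pit);ex=R[:,1];ey=-R[:,0]*-1;n=-R[:,2]
print(ex,n)
# deck_mid estimates along ex from each
est=[np.array([.5805,-.063,.0395]),np.array([.7274,-.051,.0573])-ex*.146,np.array([.4918,-.063,.029])+ex*.085]
for e in est: print(e)
# deck edges from top image: crop px -> full
f=lambda u,v:(u/3.2+260,v/3.2+170)
# guide inner edges at deck level near low end (v=515) and high end (v=45)
for v,z,l,r in((515,.021,89,322),(60,.056,68,303)):
  a,b=at_z(T,f(l,v),z),at_z(T,f(r,v),z);print(a,b,(a+b)/2,np.linalg.norm(a-b))
E
```

```text
cam [ 0.5538 -0.2582  0.3139]
(316, 166) [ 0.5538 -0.276   0.16  ] [ 0.5538 -0.2795  0.13  ]
(316, 186) [ 0.5539 -0.2832  0.16  ] [ 0.5539 -0.2881  0.13  ]
(316, 448) [ 0.5552 -0.3986  0.16  ] [ 0.5555 -0.4259  0.13  ]
(316, 453) [ 0.5552 -0.4012  0.16  ] [ 0.5555 -0.4291  0.13  ]
[0.9911 0.0536 0.1217] [-0.1215 -0.0066  0.9926]
[ 0.5805 -0.063   0.0395]
[ 0.5827 -0.0588  0.0395]
[ 0.576  -0.0584  0.0393]
[ 0.4285 -0.0001  0.021 ] [ 0.4297 -0.146   0.021 ] [ 0.4291 -0.0731  0.021 ] 0.14590666786403378
[0.7104 0.0145 0.056 ] [ 0.7115 -0.1314  0.056 ] [ 0.711  -0.0584  0.056 ] 0.14594070264863163
```

```bash
cat >> h.py <<'E'
YAW,PIT=.053,.122
RD=down(YAW,PIT);EX=RD[:,1];EY=np.array([-np.sin(YAW),np.cos(YAW),0]);EN=-RD[:,2]
D0=np.array([.5805,-.0648,.0395])
def deck(s,y=0,h=0): return D0+s*EX+y*EY+h*EN
def indeck(p): d=np.array(p)-D0; return np.round([d@EX,d@EY,d@EN],4)
E
python3 - <<'E'
from h import *
plan(deck(.03,0,.075),RD,12)
E
```

```text
12 rows [2.28, 0.45, 0.18] [-0.0102, 0.0002, -0.0036]
```

Emit:
carry_out:
  commands:
    - [2.28,0.45,0.18,-0.0102,0.0002,-0.0036,3.5]
    - [2.28,0.45,0.18,-0.0102,0.0002,-0.0036,3.5]
    - [2.28,0.45,0.18,-0.0102,0.0002,-0.0036,3.5]
    - [2.28,0.45,0.18,-0.0102,0.0002,-0.0036,3.5]
    - [2.28,0.45,0.18,-0.0102,0.0002,-0.0036,3.5]
    - [2.28,0.45,0.18,-0.0102,0.0002,-0.0036,3.5]
    - [2.28,0.45,0.18,-0.0102,0.0002,-0.0036,3.5]
    - [2.28,0.45,0.18,-0.0102,0.0002,-0.0036,3.5]
    - [2.28,0.45,0.18,-0.0102,0.0002,-0.0036,3.5]
    - [2.28,0.45,0.18,-0.0102,0.0002,-0.0036,3.5]
    - [2.28,0.45,0.18,-0.0102,0.0002,-0.0036,3.5]
    - [2.28,0.45,0.18,-0.0102,0.0002,-0.0036,3.5]

```text
time_s: 6.58
ee_pos: [0.6012, -0.0628, 0.1175]
orientation: [[-0.053, 0.991, 0.122], [0.999, 0.053, 0.006], [-0.0, 0.123, -0.992]]
wrist_force: [0.2, 0.2, -1.8]
width: 0.0385
grip_force: 30.0
```

Emit:
carry_out:
  commands:
    - [0,0,0,0,0,0,3.5]
    - [0,0,0,0,0,0,3.5]
    - [0,0,0,0,0,0,3.5]
    - [0,0,0,0,0,0,3.5]

```text
time_s: 6.92
ee_pos: [0.6011, -0.0652, 0.1175]
orientation: [[-0.052, 0.991, 0.122], [0.999, 0.051, 0.006], [-0.001, 0.122, -0.993]]
wrist_force: [-0.3, -0.6, -1.1]
width: 0.0387
grip_force: 30.0
```

```bash
python3 - <<'E'
from h import *
np.set_printoptions(precision=4,suppress=True)
s=observe();print(s["ee_pos"],indeck(s["ee_pos"]),s["width"],s["wrist_force"],s["ft_torque"]);print(RD.T@s["orientation"])
W=get_image("wrist"); save(W,"w3.png")
plan(deck(.03,0,.012),RD,6)
for n in("stop_foot","pusher_face","release_top","deck_mid"): print(n,place_of(n,"wrist")[:2])
E
```

```text
[ 0.6011 -0.0652  0.1175] [ 0.0299 -0.0015  0.0749] 0.03867324742751304 [-0.2799 -0.6155 -1.0994] [ 0.0458  0.0625 -0.0529]
[[ 1.     -0.0011 -0.0007]
 [ 0.0011  1.      0.    ]
 [ 0.0007 -0.      1.    ]]
6 rows [0.02, 0.0, 1.05] [0.0, 0.0001, -0.0002]
stop_foot [{'at': [506.8, 243.2], 'conf': 0.7}]
pusher_face [{'at': [135.0, 244.4], 'conf': 0.94}]
release_top [{'at': [47.4, 264.9], 'conf': 0.69}]
deck_mid [{'at': [271.0, 243.0], 'conf': 0.81}]
```

View pics/w3.png

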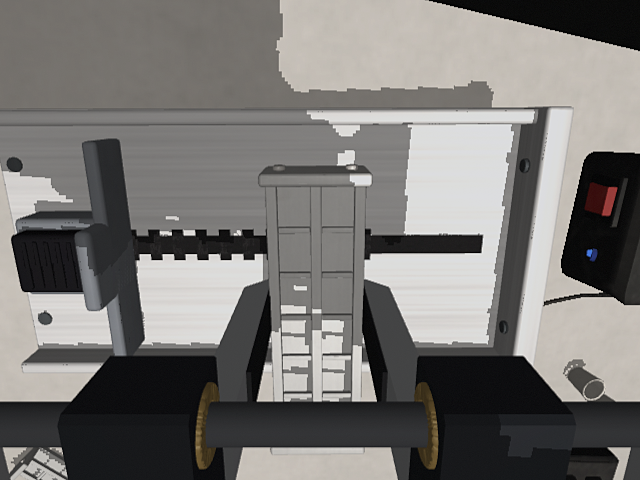

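The wrist view shows the rack square to the ramp between the guides. The pusher plate is at column ~125, the release at (47,262), the stop's inner face at column ~505, and the guides at rows ~120 and ~355. I'll check the lateral fit against the deck plane.

```bash
python3 - <<'E'
from h import *
W=get_image("wrist")
def hit(px,h=0):
    o,d=ray(W,px); k=((deck(0,0,h)-o)@EN)/(d@EN); return indeck(o+k*d)
for n,p,h in(("stop",(506.8,243.2),0),("push",(135,244.4),0),("rel",(47.4,264.9),.037),("mid",(271,243),0),("rail l",(140,244),0),("rail r",(480,244),0),("guide L foot",(200,124),0),("guideL foot r",(500,124),0),("guide R foot",(190,346),0),("guide R foot r",(470,346),0),("rackend",(316,166),.075+.024),("release px",(48,262),.037),("ledge back top",(80,270),.05)): print(n,hit(p,h))
E
```

```text
stop [0.1491 0.0029 0.    ]
push [-0.0821  0.0019  0.    ]
rel [-0.1142  0.0018  0.037 ]
mid [ 0.0025  0.0029 -0.    ]
rail l [-0.0789  0.0022 -0.    ]
rail r [ 0.1325  0.0023 -0.    ]
guide L foot [-0.0363  0.0744 -0.    ]
guideL foot r [ 0.1362  0.0745 -0.    ]
guide R foot [-0.0536 -0.069  -0.    ]
guide R foot r [ 0.1334 -0.069  -0.    ]
rackend [0.0304 0.062  0.099 ]
release px [-0.1135  0.0034  0.037 ]
ledge back top [-0.0894  0.0037  0.05  ]
```

```bash
echo 'D0=D0+.0027*EX+.0025*EY' >> h.py
```

Emit:
carry_out:
  commands:
    - [0.1,0,1.0,0,0,0,3.5]
    - [0.1,0,1.0,0,0,0,3.5]
    - [0.1,0,1.0,0,0,0,3.5]
    - [0.1,0,1.0,0,0,0,3.5]
    - [0,0,1.0,0,0,0,3.5]
    - [0,0,0.8,0,0,0,3.5]
    - [0,0,0.4,0,0,0,3.5]
    - [0,0,0.3,0,0,0,3.5]
    - [0,0,0,0,0,0,3.5]
    - [0,0,0,0,0,0,3.5]

```text
time_s: 8.05
ee_pos: [0.609, -0.0596, 0.0532]
orientation: [[-0.053, 0.991, 0.122], [0.999, 0.053, 0.006], [-0.0, 0.122, -0.992]]
wrist_force: [0.8, -0.6, -1.0]
width: 0.0387
grip_force: 30.0
```

Emit:
carry_out:
  commands:
    - [0,0,0.1,0,0,0,3.5]
    - [0,0,0,0,0,0,3.5]

```text
time_s: 8.22
ee_pos: [0.6092, -0.0596, 0.0524]
orientation: [[-0.053, 0.991, 0.122], [0.999, 0.053, 0.006], [-0.0, 0.123, -0.992]]
wrist_force: [-0.4, 0.1, -1.3]
width: 0.0386
grip_force: 30.0
```

```bash
python3 - <<'E'
from h import *
s=observe();print(indeck(s["ee_pos"]),s["wrist_force"],s["ft_torque"])
E
```

```text
[0.0276 0.0012 0.0093] [-0.42865859  0.08451344 -1.25894863] [-0.04240437  0.09820336  0.02244165]
```

Emit:
carry_out:
  commands:
    - [0,0,0.1,0,0,0,3.5]
    - [0,0,0.1,0,0,0,3.5]
    - [0,0,0,0,0,0,3.5]

```text
time_s: 8.47
ee_pos: [0.6092, -0.0596, 0.05]
orientation: [[-0.053, 0.991, 0.122], [0.999, 0.053, 0.006], [-0.0, 0.122, -0.993]]
wrist_force: [0.3, -0.6, -1.5]
width: 0.0385
grip_force: 30.0
```

Emit:
carry_out:
  commands:
    - [0,0,0.1,0,0,0,3.5]
    - [0,0,0,0,0,0,3.5]

```text
time_s: 8.63
ee_pos: [0.6093, -0.0596, 0.049]
orientation: [[-0.053, 0.991, 0.122], [0.999, 0.053, 0.006], [-0.0, 0.122, -0.993]]
wrist_force: [0.6, -0.2, -1.3]
width: 0.0391
grip_force: 30.0
```

Emit:
carry_out:
  commands:
    - [0,0,0.05,0,0,0,3.5]
    - [0,0,0,0,0,0,3.5]

```text
time_s: 8.8
ee_pos: [0.6094, -0.0596, 0.0489]
orientation: [[-0.053, 0.991, 0.122], [0.999, 0.053, 0.006], [-0.0, 0.122, -0.993]]
wrist_force: [-3.1, 0.3, 4.4]
width: 0.0387
grip_force: 30.0
```

Emit:
carry_out:
  commands:
    - [0,0,0.05,0,0,0,3.5]
    - [0,0,0,0,0,0,3.5]

```text
time_s: 8.97
ee_pos: [0.6094, -0.0596, 0.0488]
orientation: [[-0.053, 0.991, 0.122], [0.999, 0.053, 0.006], [-0.001, 0.122, -0.993]]
wrist_force: [-7.6, 0.0, 13.3]
width: 0.0389
grip_force: 30.0
```

Emit:
carry_out:
  commands:
    - [0,0,-0.06,0,0,0,3.5]
    - [0,0,0,0,0,0,3.5]
    - [0,0,0,0,0,0,5]
    - [0,0,0,0,0,0,6]
    - [0,0,0,0,0,0,6]
    - [0,0,0,0,0,0,6]
    - [0,0,0,0,0,0,6]
    - [0,0,0,0,0,0,6]

```text
time_s: 9.63
ee_pos: [0.6094, -0.0596, 0.0487]
orientation: [[-0.053, 0.991, 0.122], [0.999, 0.053, 0.006], [-0.0, 0.122, -0.993]]
wrist_force: [-0.7, -0.3, -1.5]
width: 0.0598
grip_force: 0.0
```

```bash
python3 - <<'E'
from h import *
s=observe();print(indeck(s["ee_pos"]),s["wrist_force"],s["width"])
W=get_image("wrist"); save(W,"w4.png")
plan(deck(.02,0.002,.10),RD,6)
E
```

```text
[0.0273 0.0012 0.0056] [-0.65675265 -0.29521515 -1.53320726] 0.05983982883329069
6 rows [0.01, -0.12, -1.57] [0.0001, 0.0, 0.0]
```

Emit:
carry_out:
  commands:
    - [0,0,-0.5,0,0,0,6]
    - [0,0,-1.2,0,0,0,6]
    - [0,0,-1.8,0,0,0,6]
    - [0,0,-2.0,0,0,0,6]
    - [0,0,-2.0,0,0,0,6]
    - [0,0,-1.5,0,0,0,6]

```text
time_s: 10.18
ee_pos: [0.5987, -0.06, 0.1408]
orientation: [[-0.053, 0.991, 0.124], [0.999, 0.053, 0.006], [-0.001, 0.124, -0.992]]
wrist_force: [-0.1, -0.2, -0.3]
width: 0.0599
grip_force: 0.0
```

Emit:
carry_out:
  commands:
    - [0,-1.0,0,0,0,0,3]
    - [0,-2.0,0,0,0,0,0]
    - [0,-2.0,0,0,0,0,0]
    - [0,-2.0,0,0,0,0,0]
    - [-0.02,-2.0,0,0,0,0,0]
    - [-0.02,-2.0,0,0,0,0,0]
    - [-0.03,-1.8,0,0,0,0,0]
    - [-0.03,-1.0,0,0,0,0,0]
    - [0,0,0,0,0,0,0]
    - [0,0,0,0,0,0,0]
    - [0,0,0,0,0,0,0]
    - [0,0,0,0,0,0,0]

```text
time_s: 11.18
ee_pos: [0.4626, -0.0683, 0.1214]
orientation: [[-0.053, 0.991, 0.122], [0.999, 0.053, 0.007], [0.0, 0.123, -0.992]]
wrist_force: [-0.4, 0.9, 0.6]
width: 0.0006
grip_force: 0.0
```

```bash
python3 - <<'E'
from h import *
s=observe();print(indeck(s["ee_pos"]),s["wrist_force"],s["width"],s["time_s"])
W=get_image("wrist"); save(W,"w5.png")
def hit(px,h=0):
    o,d=ray(W,px); k=((deck(0,0,h)-o)@EN)/(d@EN); return indeck(o+k*d)
for n,h in(("release_top",.037),("rack_center",.015),("pusher_face",0)):
    for r in place_of(n,"wrist")[:2]: print(n,r,hit(r["at"],h))
E
```

```text
[-0.1098  0.0003  0.0957] [-0.37914619  0.85885778  0.64676292] 0.0006228516242842829 11.1833
release_top {'at': [304.2, 260.2], 'conf': 0.73} [-0.1162 -0.0015  0.037 ]
rack_center {'at': [530.7, 249.4], 'conf': 0.86} [ 0.0278 -0.0017  0.015 ]
pusher_face {'at': [355.2, 240.9], 'conf': 0.85} [-0.0829 -0.0007  0.    ]
```

View pics/w5.png

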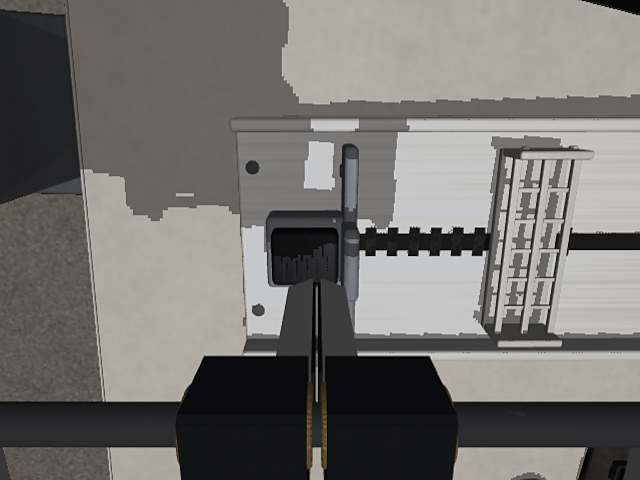

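The wrist view shows the rack lying flat and square between the guides at (535,248). The closed fingertips are over the release at (304,258), just downhill of the ledge at column 350. I'll press down now.

Emit:
carry_out:
  commands:
    - [0,-0.1,1.0,0,0,0,0]
    - [0,0,1.5,0,0,0,0]
    - [0,0,1.5,0,0,0,0]
    - [0,0,1.0,0,0,0,0]
    - [0,0,0.4,0,0,0,0]
    - [0,0,0,0,0,0,0]
    - [0,0,0,0,0,0,0]

```text
time_s: 11.97
ee_pos: [0.4674, -0.068, 0.0676]
orientation: [[-0.054, 0.991, 0.122], [0.999, 0.053, 0.007], [-0.0, 0.122, -0.993]]
wrist_force: [1.5, -0.9, -0.2]
width: 0.0005
grip_force: 0.0
```

Emit:
carry_out:
  commands:
    - [0,0,0.2,0,0,0,0]
    - [0,0,0.2,0,0,0,0]
    - [0,0,0.2,0,0,0,0]
    - [0,0,0,0,0,0,0]

```text
time_s: 12.3
ee_pos: [0.4684, -0.0682, 0.0616]
orientation: [[-0.053, 0.991, 0.123], [0.999, 0.053, 0.006], [-0.0, 0.123, -0.992]]
wrist_force: [-0.1, -1.6, 2.6]
width: 0.0004
grip_force: 1.4
```

```bash
python3 - <<'E'
from h import *
s=observe();print(indeck(s["ee_pos"]),s["wrist_force"]@np.c_[EX,EY,EN],s["width"],s["time_s"])
E
```

```text
[-0.1113  0.      0.0356] [ 0.11552998 -1.59538251  2.60018253] 0.00044886237735530533 12.3
```

Emit:
carry_out:
  commands:
    - [0,0,0.2,0,0,0,0]
    - [0,0,0.2,0,0,0,0]
    - [0,0,0.1,0,0,0,0]
    - [0,0,0,0,0,0,0]
    - [0,0,0,0,0,0,0]

```text
time_s: 12.72
ee_pos: [0.469, -0.0681, 0.0567]
orientation: [[-0.053, 0.991, 0.122], [0.999, 0.053, 0.006], [-0.0, 0.123, -0.992]]
wrist_force: [1.8, -1.5, 5.0]
width: 0.0005
grip_force: 2.3
```

Emit:
carry_out:
  commands:
    - [0,0.2,0,0,0,0,0]
    - [0,0.2,0,0,0,0,0]
    - [0,0.2,0,0,0,0,0]
    - [0,0.2,0,0,0,0,0]
    - [0,0.2,0,0,0,0,0]
    - [0,0.2,0,0,0,0,0]
    - [0,0,0,0,0,0,0]

```text
time_s: 13.3
ee_pos: [0.4811, -0.0674, 0.0581]
orientation: [[-0.053, 0.991, 0.122], [0.999, 0.053, 0.006], [-0.0, 0.123, -0.992]]
wrist_force: [-1.3, -2.3, 5.1]
width: 0.0005
grip_force: 2.3
```

```bash
python3 - <<'E'
from h import *
s=observe();print(indeck(s["ee_pos"]),s["wrist_force"]@np.c_[EX,EY,EN],s["width"],s["time_s"])
W=get_image("wrist")
def hit(px,h=0):
    o,d=ray(W,px); k=((deck(0,0,h)-o)@EN)/(d@EN); return indeck(o+k*d)
for n,h in(("release_top",.031),("rack_center",.015),("pusher_face",0)):
    for r in place_of(n,"wrist")[:2]: print(n,r,hit(r["at"],h))
E
```

```text
[-0.0991  0.0001  0.0306] [-0.78114275 -2.22814576  5.19928781] 0.0005145877033328268 13.3
release_top {'at': [303.9, 302.6], 'conf': 0.97} [-0.1042 -0.0016  0.031 ]
rack_center {'at': [570.8, 289.6], 'conf': 0.8} [ 0.0267 -0.0019  0.015 ]
pusher_face {'at': [365.7, 277.7], 'conf': 0.58} [-0.0726 -0.0016  0.    ]
```

Emit:
carry_out:
  commands:
    - [0,0.4,0,0,0,0,0]
    - [0,0.7,0,0,0,0,0]
    - [0,0.7,0,0,0,0,0]
    - [0,0.7,0,0,0,0,0]
    - [0,0.7,0,0,0,0,0]
    - [0,0.7,0,0,0,0,0]
    - [0,0.7,0,0,0,0,0]
    - [0,0.7,0,0,0,0,0]
    - [0,0.7,0,0,0,0,0]
    - [0,0.6,0,0,0,0,0]
    - [0,0.3,0,0,0,0,0]
    - [0,0,0,0,0,0,0]

```text
time_s: 14.5
ee_pos: [0.5499, -0.0636, 0.0667]
orientation: [[-0.053, 0.991, 0.123], [0.999, 0.053, 0.007], [-0.0, 0.123, -0.992]]
wrist_force: [0.1, -1.6, 5.3]
width: 0.0007
grip_force: 2.3
```

```bash
cat >> h.py <<'E'
def rep():
    s=observe();print(indeck(s["ee_pos"]),(s["wrist_force"]@np.c_[EX,EY,EN]).round(1),round(s["time_s"],2))
    W=get_image("wrist")
    for n,h in(("release_top",.031),("rack_center",.015),("pusher_face",0),("stop_foot",0)):
        for r in place_of(n,"wrist")[:1]:
            o,d=ray(W,r["at"]);k=((deck(0,0,h)-o)@EN)/(d@EN);print(n,np.round(r["at"],1),round(r["conf"],2),indeck(o+k*d))
    return W
E
python3 -c "from h import *;rep()"
```

```text
[-0.0296  0.0003  0.0307] [ 0.7 -1.6  5.3] 14.5
release_top [302.8 302.4] 0.92 [-0.0352 -0.0013  0.031 ]
rack_center [428.8 288.2] 0.75 [ 0.0263 -0.0011  0.015 ]
pusher_face [366.6 276.2] 0.59 [-0.0026 -0.0007  0.    ]
```

Emit:
carry_out:
  commands:
    - [0,0.4,0,0,0,0,0]
    - [0,0.7,0,0,0,0,0]
    - [0,0.8,0,0,0,0,0]
    - [0,0.8,0,0,0,0,0]
    - [0,0.8,0,0,0,0,0]
    - [0,0.8,0,0,0,0,0]
    - [0,0.8,0,0,0,0,0]
    - [0,0.8,0,0,0,0,0]
    - [0,0.8,0,0,0,0,0]
    - [0,0.8,0,0,0,0,0]
    - [0,0.5,0,0,0,0,0]
    - [0,0,0,0,0,0,0]

```text
time_s: 15.75
ee_pos: [0.6297, -0.0593, 0.0765]
orientation: [[-0.053, 0.991, 0.123], [0.999, 0.053, 0.007], [-0.0, 0.124, -0.992]]
wrist_force: [0.5, 0.1, 4.4]
width: 0.0005
grip_force: 2.3
```

```bash
python3 -c "
from h import *
W=rep();save(W,'w6.png')"
```

```text
[0.0508 0.0004 0.0307] [1.  0.1 4.3] 15.75
release_top [299.6 299.5] 0.97 [0.0439 0.0002 0.031 ]
rack_center [409.3 289.8] 0.98 [ 0.0973 -0.0019  0.015 ]
pusher_face [368.  275.7] 0.78 [ 0.0787 -0.0003 -0.    ]
stop_foot [497.8 272.6] 0.94 [ 0.1467  0.0015 -0.    ]
```

View pics/w6.png

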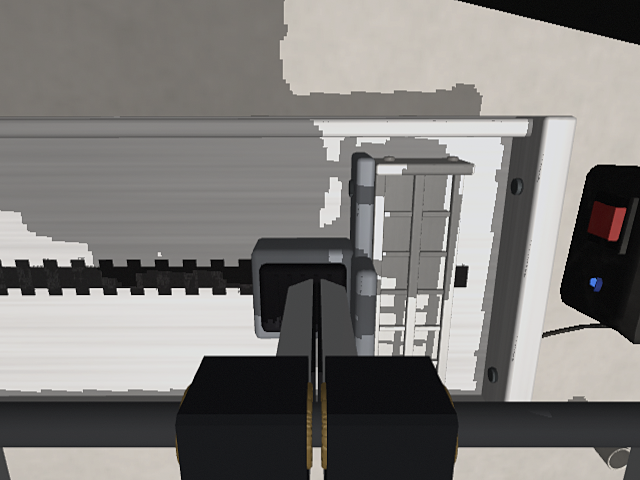

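The rack rests flat against the pusher plate at column ~375, with about 27 mm still to go to the stop.

Emit:
carry_out:
  commands:
    - [0,0.3,0,0,0,0,0]
    - [0,0.5,0,0,0,0,0]
    - [0,0.5,0,0,0,0,0]
    - [0,0.5,0,0,0,0,0]
    - [0,0.4,0,0,0,0,0]
    - [0,0.2,0,0,0,0,0]
    - [0,0,0,0,0,0,0]

```text
time_s: 16.58
ee_pos: [0.6528, -0.0582, 0.0792]
orientation: [[-0.053, 0.991, 0.123], [0.999, 0.053, 0.006], [-0.0, 0.123, -0.992]]
wrist_force: [0.8, 1.0, 4.7]
width: 0.0005
grip_force: 2.3
```

```bash
python3 -c "
from h import *
W=rep()"
```

```text
[0.0741 0.0003 0.0306] [1.5 1.  4.6] 16.58
rack_center [405.9 284.8] 0.76 [0.1186 0.0007 0.015 ]
pusher_face [361.4 278.1] 0.84 [ 0.0985 -0.0017 -0.    ]
stop_foot [451.  275.2] 0.78 [ 1.454e-01 -1.000e-04  0.000e+00]
```

Emit:
carry_out:
  commands:
    - [0,0.1,0,0,0,0,0]
    - [0,0.1,0,0,0,0,0]
    - [0,0,0,0,0,0,0]

```text
time_s: 17.08
ee_pos: [0.6537, -0.0582, 0.0792]
orientation: [[-0.053, 0.991, 0.121], [0.999, 0.053, 0.006], [-0.0, 0.121, -0.993]]
wrist_force: [-3.5, 1.5, 3.9]
width: 0.0001
grip_force: 2.4
```

Emit:
carry_out:
  commands:
    - [0,0.1,0,0,0,0,0]
    - [0,0,0,0,0,0,0]

```text
time_s: 17.25
ee_pos: [0.6549, -0.0581, 0.0794]
orientation: [[-0.053, 0.991, 0.121], [0.999, 0.053, 0.006], [-0.0, 0.122, -0.993]]
wrist_force: [-3.6, 1.4, 4.7]
width: 0.0004
grip_force: 2.3
```

```bash
python3 -c "
from h import *
W=rep()"
```

```text
[0.0762 0.0002 0.0305] [-2.9  1.6  5.1] 17.25
pusher_face [363.9 274.9] 0.66 [ 1.018e-01  1.000e-04 -0.000e+00]
stop_foot [448.7 275.2] 0.85 [ 0.1462 -0.     -0.    ]
```

Emit:
carry_out:
  commands:
    - [0,0.1,0,0,0,0,0]
    - [0,0.1,0,0,0,0,0]
    - [0,0,0,0,0,0,0]
    - [0,0,0,0,0,0,0]

```text
time_s: 17.83
ee_pos: [0.6572, -0.058, 0.0798]
orientation: [[-0.053, 0.991, 0.122], [0.999, 0.053, 0.006], [-0.0, 0.122, -0.992]]
wrist_force: [-2.0, 1.4, 4.0]
width: 0.0003
grip_force: 2.3
```

```bash
python3 -c "
from h import *
W=rep()"
```

```text
[0.0786 0.0002 0.0307] [-1.4  1.5  4.3] 17.83
rack_center [405.4 288.4] 0.73 [ 0.123  -0.0012  0.015 ]
pusher_face [362.4 277.4] 0.91 [ 0.1035 -0.0014 -0.    ]
```

Emit:
carry_out:
  commands:
    - [0,0.1,0,0,0,0,0]
    - [0,0.1,0,0,0,0,0]
    - [0,0,0,0,0,0,0]

```text
time_s: 18.33
ee_pos: [0.6589, -0.0581, 0.0799]
orientation: [[-0.053, 0.991, 0.121], [0.999, 0.053, 0.006], [-0.0, 0.122, -0.993]]
wrist_force: [-3.3, 1.1, 4.1]
width: 0.0001
grip_force: 2.3
```

Emit:
carry_out:
  commands:
    - [0,0.1,0,0,0,0,0]
    - [0,0,0,0,0,0,0]

```text
time_s: 18.5
ee_pos: [0.6599, -0.058, 0.0801]
orientation: [[-0.053, 0.991, 0.122], [0.999, 0.053, 0.006], [-0.0, 0.122, -0.993]]
wrist_force: [-3.6, -0.8, 4.5]
width: 0.0004
grip_force: 2.3
```

```bash
python3 -c "
from h import *
W=rep();save(W,'w7.png')"
```

```text
[0.0813 0.     0.0306] [-3.1 -0.6  4.9] 18.5
release_top [296.  300.6] 0.55 [ 0.0727 -0.0007  0.031 ]
rack_center [402.1 285.1] 0.61 [0.1239 0.0003 0.015 ]
pusher_face [357.6 277.1] 0.94 [ 0.1036 -0.0014 -0.    ]
stop_foot [439. 273.] 0.96 [ 0.1461  0.0009 -0.    ]
```

View pics/w7.png

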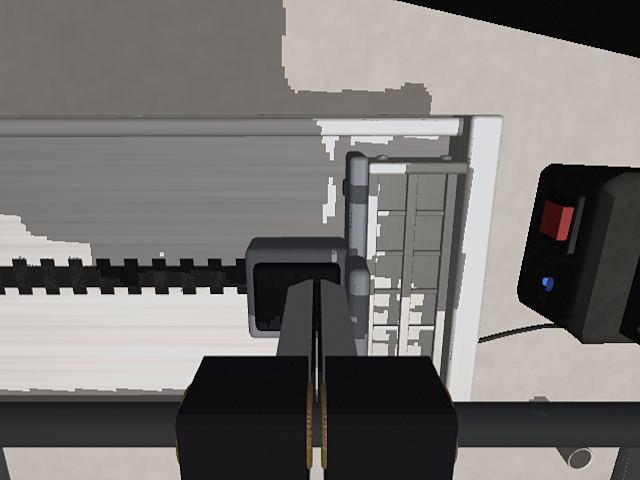

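The rack is now at the stop, pusher face to stop about 42 mm. The finger is slipping on the button, so I'll push on until it bears firmly on the ledge.

Emit:
carry_out:
  commands:
    - [0,0.1,0,0,0,0,0]
    - [0,0.1,0,0,0,0,0]
    - [0,0,0,0,0,0,0]

```text
time_s: 19.0
ee_pos: [0.6606, -0.058, 0.0801]
orientation: [[-0.053, 0.991, 0.119], [0.999, 0.053, 0.006], [-0.0, 0.119, -0.993]]
wrist_force: [-15.3, -1.6, 12.1]
width: 0.0007
grip_force: 8.8
```

Emit:
carry_out:
  commands:
    - [0,0.1,0,0,0,0,0]
    - [0,0,0,0,0,0,0]

```text
time_s: 19.17
ee_pos: [0.6606, -0.058, 0.08]
orientation: [[-0.053, 0.992, 0.117], [0.999, 0.053, 0.006], [-0.001, 0.117, -0.993]]
wrist_force: [-23.0, -1.3, 17.6]
width: 0.0004
grip_force: 12.3
```

Emit:
carry_out:
  commands:
    - [0,-0.1,0,0,0,0,0]
    - [0,-0.06,0,0,0,0,0]
    - [0,0,0,0,0,0,0]

```text
time_s: 19.42
ee_pos: [0.6606, -0.058, 0.08]
orientation: [[-0.053, 0.991, 0.12], [0.999, 0.053, 0.006], [-0.0, 0.121, -0.993]]
wrist_force: [-9.8, -2.1, 6.4]
width: 0.0003
grip_force: 6.1
```

```bash
python3 -c "
from h import *
W=rep()"
```

```text
[0.082  0.0001 0.0304] [-9.  -1.6  7.6] 19.42
release_top [294.2 299.7] 0.93 [ 0.0726 -0.0001  0.031 ]
rack_center [401.8 287.1] 0.62 [ 0.1245 -0.0006  0.015 ]
pusher_face [359.3 274.9] 0.75 [ 0.1051 -0.     -0.    ]
stop_foot [435.6 274.9] 0.71 [ 0.145  0.    -0.   ]
```

Emit:
carry_out:
  commands:
    - [0,0,-0.2,0,0,0,0]
    - [0,0,-0.2,0,0,0,0]
    - [0,0,-0.2,0,0,0,0]
    - [0,0,-0.2,0,0,0,0]
    - [0,0,-0.2,0,0,0,0]
    - [0,-0.3,-0.3,0,0,0,0]
    - [0,-0.5,-1,0,0,0,0]
    - [0,-0.5,-2,0,0,0,0]
    - [0,-0.5,-2,0,0,0,0]
    - [0,-1,-2,0,0,0,0]
    - [0,-2,-2,0,0,0,0]
    - [0,-2,-1,0,0,0,0]

```text
time_s: 20.67
ee_pos: [0.5804, -0.0618, 0.1872]
orientation: [[-0.054, 0.991, 0.126], [0.999, 0.053, 0.006], [-0.001, 0.126, -0.992]]
wrist_force: [-0.5, 0.5, -0.4]
width: 0.0005
grip_force: 0.0
```

Emit:
carry_out:
  commands:
    - [0,-2,0,0,0,0,0]
    - [0,-2,0,0,0,0,0]
    - [0,0,0,0,0,0,0]
    - [0,0,0,0,0,0,0]

```text
time_s: 21.0
ee_pos: [0.5403, -0.0645, 0.1805]
orientation: [[-0.053, 0.991, 0.124], [0.999, 0.053, 0.005], [-0.001, 0.124, -0.992]]
wrist_force: [0.4, -0.6, 0.7]
width: 0.0006
grip_force: 0.0
```

```bash
python3 -c "
from h import *
W=rep();save(W,'w8.png');T=get_image('top')
print([ (n,place_of(n,'top')[:1]) for n in('filter_box','oring_tin')])"
```

```text
[-0.0253 -0.      0.1448] [ 0.4 -0.6  0.6] 21.0
release_top [452.3 237. ] 0.79 [ 0.0727 -0.0037  0.031 ]
rack_center [514.6 229. ] 0.66 [ 0.1243 -0.002   0.015 ]
pusher_face [483.1 224.1] 0.57 [ 0.1063 -0.0021  0.    ]
stop_foot [532.8 222.3] 0.6 [ 0.1451 -0.0006  0.    ]
[('filter_box', [{'at': [197.3, 319.1], 'conf': 0.81}]), ('oring_tin', [{'at': [451.0, 201.9], 'conf': 0.86}])]
```

View pics/w8.png

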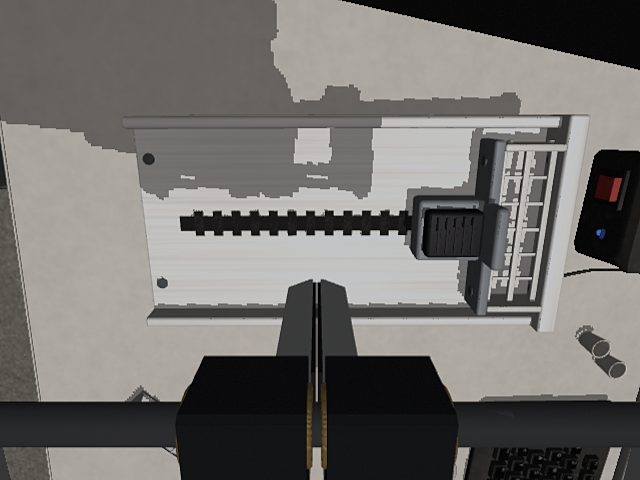

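The rack lies flat against the stop with the pusher close behind it. The release is up at (452,235) and the arm is clear. The carton and tin haven't moved.

```bash
python3 -c "
from cell import *
print(close_job())"
```

```text
the job is handed in; nothing more can be done
None
```

The job is handed in: the rack is flat against the top stop with the pusher close behind it, at about 21 s. The release sprang back up with the pusher inside the last notch's range, though I judged the lock by pictures and position and did not test it by pushing back; the carton and tin were not touched.

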